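Reverse the row of ore vials into the display rack

TASK

Move the four glass ore vials from the wooden rack into the empty white rack, one to a pocket, in reverse order: the vial that starts at the left end of the wooden rack goes in the right-end pocket of the white rack, the second from the left goes second from the right, and so on. Keep every vial upright on the way and leave all four standing on the floors of their pockets.

Things in the scene. Friction and masses are not known exactly. Their poses are not given: they have to be found in the camera images.
- vial_disc: Loose closed glass sample vial, 60 to 130 g: a round straight glass body 30 mm in diameter and 76 mm tall, dark pellets inside, and on it a wide flat disc stopper 34 mm across and 12 mm thick; 88 mm tall overall. Origin: centre of its flat underside, z up. Grip the glass 45 to 75 mm above the underside.
- vial_dome: Loose closed glass sample vial, 60 to 130 g: a round straight glass body 30 mm in diameter and 76 mm tall, dark pellets inside, and on it a smooth low dome stopper 30 mm across; 96 mm tall overall. Origin: centre of its flat underside, z up. Grip the glass 45 to 75 mm above the underside.
- vial_bar: Loose closed glass sample vial, 60 to 130 g: a round straight glass body 30 mm in diameter and 76 mm tall, dark pellets inside, and on it a T-shaped stopper: a neck 12 mm across with a cross bar 30 mm long (along the vial's y), 8 mm wide and 10 mm high on top; 98 mm tall overall. Origin: centre of its flat underside, z up. Grip the glass 45 to 75 mm above the underside.
- vial_ball: Loose closed glass sample vial, 60 to 130 g: a round straight glass body 30 mm in diameter and 76 mm tall, dark pellets inside, and on it a small ball stopper, 20 mm ball on a 10 mm neck; 106 mm tall overall. Origin: centre of its flat underside, z up. Grip the glass 45 to 75 mm above the underside.
- block_disc: Fixed square wooden pocket block, 54 x 54 mm, 26 mm high, open-topped: the one vial_disc stands in at the start. Pocket 48 x 48 mm, floor 4 mm thick. The four alike blocks stand side by side on the wooden rack's board. Origin: centre of the underside.
- block_dome: Fixed square wooden pocket block, 54 x 54 mm, 26 mm high, open-topped: the one vial_dome stands in at the start. Pocket 48 x 48 mm, floor 4 mm thick. The four alike blocks stand side by side on the wooden rack's board. Origin: centre of the underside.
- block_bar: Fixed square wooden pocket block, 54 x 54 mm, 26 mm high, open-topped: the one vial_bar stands in at the start. Pocket 48 x 48 mm, floor 4 mm thick. The four alike blocks stand side by side on the wooden rack's board. Origin: centre of the underside.
- block_ball: Fixed square wooden pocket block, 54 x 54 mm, 26 mm high, open-topped: the one vial_ball stands in at the start. Pocket 48 x 48 mm, floor 4 mm thick. The four alike blocks stand side by side on the wooden rack's board. Origin: centre of the underside.
- wood_rack: Fixed wooden rack on the table: a board 76 x 224 mm, 8 mm thick, with end plates 30 mm high (238 mm overall); the four blocks stand on it in a row at y = +81, +27, -27, -81 mm, x = 0, in an order that varies. Origin: centre of the underside; y along the row (to the robot's left), x across it, z up.
- white_rack: Fixed white plastic rack on the table, empty at the start, 58 x 220 mm, 30 mm high: four square open-topped pockets in a row at y = +81, +27, -27, -81 mm, x = 0, each 50 x 50 mm inside, walls 4 mm, floor 4 mm above the table. Origin: centre of the underside; y along the row (to the robot's left), x across it, z up.

How it is judged (in metres and radians):
At the end, for the whole second after the job is handed in: Each vial stands in the white rack's pocket that mirrors its starting place (y in the wooden rack becomes -y in the white one), within 12 mm of the pocket's centre each way, its underside less than 10 mm above the white rack's underside, within 0.15 rad of upright, slower than 20 mm/s (((y of block_disc in the frame of wood_rack between 0.061 and 0.101 m and y of vial_disc in the frame of white_rack between -0.093 and -0.069 m) or (y of block_disc in the frame of wood_rack between 0.007 and 0.047 m and y of vial_disc in the frame of white_rack between -0.039 and -0.015 m) or (y of block_disc in the frame of wood_rack between -0.047 and -0.007 m and y of vial_disc in the frame of white_rack between 0.015 and 0.039 m) or (y of block_disc in the frame of wood_rack between -0.101 and -0.061 m and y of vial_disc in the frame of white_rack between 0.069 and 0.093 m)) and x of vial_disc in the frame of white_rack between -0.012 and 0.012 m and z of each of vial_disc, vial_dome, vial_bar, vial_ball in the frame of white_rack below 0.01 m and angle between each of vial_disc, vial_dome, vial_bar, vial_ball's own z axis and vertical below 0.15 rad and linear speed of each of vial_disc, vial_dome, vial_bar, vial_ball below 0.02 m/s and ((y of block_dome in the frame of wood_rack between 0.061 and 0.101 m and y of vial_dome in the frame of white_rack between -0.093 and -0.069 m) or (y of block_dome in the frame of wood_rack between 0.007 and 0.047 m and y of vial_dome in the frame of white_rack between -0.039 and -0.015 m) or (y of block_dome in the frame of wood_rack between -0.047 and -0.007 m and y of vial_dome in the frame of white_rack between 0.015 and 0.039 m) or (y of block_dome in the frame of wood_rack between -0.101 and -0.061 m and y of vial_dome in the frame of white_rack between 0.069 and 0.093 m)) and x of vial_dome in the frame of white_rack between -0.012 and 0.012 m and ((y of block_bar in the frame of wood_rack between 0.061 and 0.101 m and y of vial_bar in the frame of white_rack between -0.093 and -0.069 m) or (y of block_bar in the frame of wood_rack between 0.007 and 0.047 m and y of vial_bar in the frame of white_rack between -0.039 and -0.015 m) or (y of block_bar in the frame of wood_rack between -0.047 and -0.007 m and y of vial_bar in the frame of white_rack between 0.015 and 0.039 m) or (y of block_bar in the frame of wood_rack between -0.101 and -0.061 m and y of vial_bar in the frame of white_rack between 0.069 and 0.093 m)) and x of vial_bar in the frame of white_rack between -0.012 and 0.012 m and ((y of block_ball in the frame of wood_rack between 0.061 and 0.101 m and y of vial_ball in the frame of white_rack between -0.093 and -0.069 m) or (y of block_ball in the frame of wood_rack between 0.007 and 0.047 m and y of vial_ball in the frame of white_rack between -0.039 and -0.015 m) or (y of block_ball in the frame of wood_rack between -0.047 and -0.007 m and y of vial_ball in the frame of white_rack between 0.015 and 0.039 m) or (y of block_ball in the frame of wood_rack between -0.101 and -0.061 m and y of vial_ball in the frame of white_rack between 0.069 and 0.093 m)) and x of vial_ball in the frame of white_rack between -0.012 and 0.012 m); the robot touches nothing.
It fails at once if vial_disc was tipped over (more than 0.8 rad) (angle between vial_disc's own z axis and vertical above 0.8 rad).
It fails at once if vial_dome was tipped over (more than 0.8 rad) (angle between vial_dome's own z axis and vertical above 0.8 rad).
It fails at once if vial_bar was tipped over (more than 0.8 rad) (angle between vial_bar's own z axis and vertical above 0.8 rad).
It fails at once if vial_ball was tipped over (more than 0.8 rad) (angle between vial_ball's own z axis and vertical above 0.8 rad).
It also fails if it takes over 104 s, if anything falls off the work surface, if the arm or the gripper's body presses on something with over 40 N, if the wrist force passes 120 N, or if a joint passes its speed limit or range.

ROBOT

A 6-joint arm with a two-finger parallel gripper is mounted at the origin on the work surface. World frame = base frame: x ahead of the robot, y to its left, z up, the work surface at z = 0. Lengths are in mm, angles in rad, forces in N, time in s.
With the tool pointing down it reaches from about 250 to 800 mm from the base axis. Payload 3.9 kg.
Tool frame: the origin (TCP) lies midway between the tips of the shut fingers; the grasp point (between the pads) lies 19 mm behind it; z points along the fingers, y is the line along which they close (so a half turn about z gives the same grasp; the last joint's range is limited). The gripper opens to 85 mm and grips with 20 to 120 N. Pads are 22 mm wide; open, the fingers measure 114 mm over their backs; the gripper's body (76 mm by 85 mm) begins 54 mm behind the grasp point. The pads swing forward as they close: fully open they stand 13 mm farther back than shut.
Start: joints at [1.308, 0.26, -0.138, 1.173, 0, 1.571], TCP at [136.383, 506.966, 231.304] pointing down, gripper open.
Joint ranges: [-2.78, 2.78], [-0.83, 1.72], [-1.28, 1.37], [-1.9, 2.12], [-1.57, 1.48], [-3.14, 3.14]. Speed limits (rad/s): [2.57, 2.57, 3.14, 3.14, 3.14, 3.14].

INTERFACE

Orientations are given as a unit quaternion [x, y, z, w].
In Python, from plant import goto, movel, move_j, gripper_to, dwell, solve_ik, read_camera, Unreachable, job_done, regions_of, place_of, get_t, get_joint_pos, get_qvel, get_effort, get_tcp_pos, get_tcp_rot, get_wrist_force, get_torque, get_finger_gap, get_grip_force gives the robot as it stands. Calls block until the motion is done:
- goto(position, orientation): joint-space move of the TCP to a pose.
- movel(position, frame=None, velocity=150, force_limit=None): straight line of the TCP; frame=None keeps the orientation; velocity is the mean speed in mm/s. With force_limit (N) it stops when the force on the tool has changed by that much, and returns True; else False.
- move_j(angles): joint-space move.
- gripper_to(opening, grasp_force=None): opening from 0.0 (shut) to 1.0 (fully open); grasp_force is the grip in N (None keeps the last); returns when the fingers have stopped.
- dwell(seconds).
- solve_ik(position, orientation): joint angles nearest the present ones, or None.
- read_camera(name): name is "scene" or "top" or "wrist"; returns a dict with "frame" (480x640x3 uint8, red, green, blue), "intrinsics" (3x3 intrinsics, pixels), "position" and "orientation" of the camera in the world; the wrist camera has in their place "T_tool_cam" (4x4, takes a point from camera to tool coordinates, whose origin is the TCP and whose axes are the flange's). Camera axes: x right, y up, looking along -z (the intrinsics and any distortion apply to the point x, -y, -z); pixel columns grow to the right and rows downward; lengths in mm; the calibration is good to about 2 mm. A picture is of the moment at which its call begins: read the wrist's pose just before it. There is no depth.
A pose or a line that the arm cannot do raises Unreachable and nothing moves.
- job_done(): hands the job in; it is judged then, once.
Trained networks look in the newest picture that a camera, given by its name, has taken for a name from the list of things; names that differ only in an ending like _2 or _b are one class to them, and where a whole thing is asked for, a point or a joint stands for the part that bears it (a point fixed in the world has none). Each returns a list of dicts, best first, with "score" (0 to 1); they miss things now and then, are a little off and sometimes report something else, mostly with a low value. They report only what shows in the picture. A call takes as long as a camera call.
- regions_of(camera, label): "pixels" (480x640 bool, what is visible of it) and "extent" ([centre column, centre row, width, height] in pixels, round what is visible of it).
- place_of(camera, label): "position" ([row, column] in pixels: a listed point, or the origin of a listed thing).
Readings, each from a call of its own:
- get_t(): time.
- get_joint_pos(): joint angles.
- get_qvel(): joint speeds.
- get_effort(): joint torques, N m.
- get_tcp_pos(): TCP position.
- get_tcp_rot(): TCP orientation.
- get_wrist_force(): force on the tool from outside, world axes, zero at the start.
- get_torque(): the same for the moment, N m.
- get_finger_gap(): opening from 0.0 (shut) to 1.0 (fully open).
- get_grip_force(): force on a finger pad.
Only numpy, scipy, OpenCV 4.12 (cv2) and the standard library are available. Lean on these libraries where they do the work, as an engineer would, in place of code of your own. Each camera call takes 0.05 s, during which the arm holds its last target. There are 200 camera calls.

## Working session

There is one attempt and no reset: what is moved stays moved. The work goes in short steps, each a Python script; the robot and the scene stay as the last script left them, time stands still between calls to the robot, and variables do not carry over. Pictures are saved under pics/ and viewed, at most 14 in all, crops included, and the job is handed in when it is done.

```bash
mkdir -p pics; ls; python3 - <<'E'
from plant import *
import cv2
for c in ("scene","top"):
    r=read_camera(c); cv2.imwrite(f"pics/{c}0.png",r["frame"][:,:,::-1]); print(c,r["intrinsics"],r["position"],r["orientation"],[k for k in r])
    for n in ["vial_disc","vial_dome","vial_bar","vial_ball","block_disc","block_dome","block_bar","block_ball","wood_rack","white_rack"]:
        print(n,[(x["position"],round(x["score"],2)) for x in place_of(c,n)][:3],[(x["extent"],round(x["score"],2)) for x in regions_of(c,n)][:2])
print(get_tcp_rot(),get_t())
E
```

```text
pics
plant.py
scene [[446.07752495   0.         317.68056626]
 [  0.         446.07752495 247.12968957]
 [  0.           0.           1.        ]] [ 761.45285902 -277.69034829  644.20864509] [0.25836449 0.08488393 0.31384842 0.90969318] ['frame', 'intrinsics', 'position', 'orientation']
vial_disc [([201.6, 369.4], 0.71)] [([372.3, 185.7, 21.4, 46.5], 0.63)]
vial_dome [([216.9, 353.3], 0.56)] [([354.0, 198.8, 16.8, 46.3], 0.73)]
vial_bar [([185.6, 392.0], 0.87)] [([399.0, 169.6, 23.3, 47.9], 0.94)]
vial_ball [([171.9, 416.5], 0.69)] [([422.0, 155.2, 23.6, 45.0], 0.68), ([232.1, 352.5, 147.1, 136.0], 0.61)]
block_disc [([201.7, 371.0], 0.72)] [([378.8, 202.6, 34.4, 35.9], 0.59), ([348.1, 216.8, 46.5, 37.8], 0.24)]
block_dome [([216.9, 348.4], 0.81)] [([347.4, 218.4, 44.9, 36.7], 0.75)]
block_bar [([188.8, 396.8], 0.89)] [([400.8, 186.7, 32.3, 36.8], 0.94)]
block_ball [([174.6, 415.3], 0.77)] [([424.0, 172.7, 25.2, 35.6], 0.74)]
wood_rack [([198.9, 383.6], 0.63)] [([381.8, 202.1, 131.0, 85.5], 0.57)]
white_rack [([347.5, 238.1], 0.96), ([204.6, 371.1], 0.64)] [([232.4, 353.9, 147.0, 137
[... 476 characters left out ...]
9], 0.66)] [([179.9, 230.4, 24.8, 23.6], 0.73)]
vial_ball [([226.3, 156.7], 0.76)] [([149.8, 222.8, 42.0, 19.4], 0.88), ([240.1, 240.2, 29.1, 18.1], 0.72)]
block_disc [([238.1, 217.2], 0.72)] [([213.8, 239.2, 34.4, 36.0], 0.93)]
block_dome [([250.6, 248.7], 0.96)] [([244.5, 248.6, 37.8, 36.5], 0.82)]
block_bar [([232.3, 186.9], 0.79)] [([183.5, 231.8, 38.8, 38.2], 0.95)]
block_ball [([229.3, 155.4], 0.98)] [([153.9, 223.9, 36.1, 32.7], 0.89), ([199.8, 236.2, 137.7, 71.1], 0.51)]
wood_rack [([237.2, 203.5], 0.56)] [([200.1, 236.6, 142.5, 71.8], 0.57)]
white_rack [([236.1, 409.0], 0.88)] [([408.9, 236.3, 127.1, 42.6], 0.84)]
[ 1.31000741e-01  9.91382270e-01 -3.06053528e-06 -4.23552723e-06] 2.1
```

View pics/top0.png

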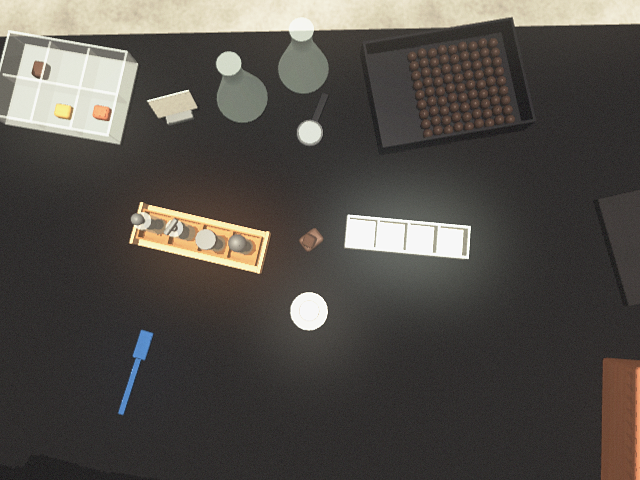

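View pics/scene0.png

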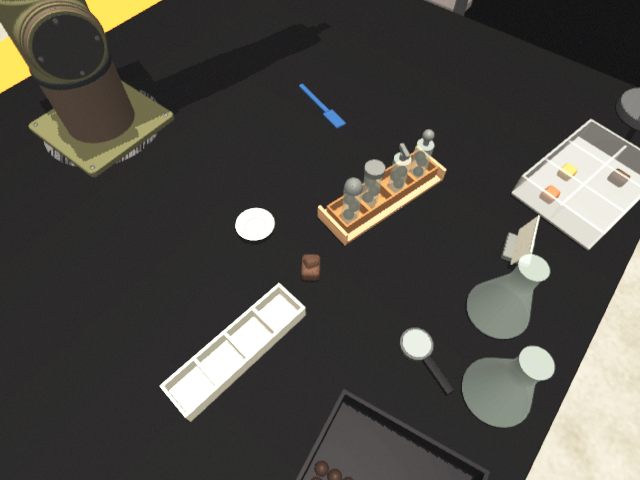

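Top view: wooden rack centred near (200,237), with ball, bar, disc, dome in order from left to right. The empty white rack is near (408,237). The networks agree with both pictures. Next I'll measure positions.

```bash
cat > h.py <<'E'
from plant import *
import numpy as np, cv2
from scipy.spatial.transform import Rotation as R
V=["vial_ball","vial_bar","vial_disc","vial_dome"]
def pose(r):
    if "position" in r: return np.array(r["position"]),R.from_quat(r["orientation"]).as_matrix()
    T=np.array(r["T_tool_cam"]); M=R.from_quat(r["rot"]).as_matrix()
    return np.array(r["pos"])+M@T[:3,3], M@T[:3,:3]
def wrist():
    p,q=get_tcp_pos(),get_tcp_rot(); r=read_camera("wrist"); r["pos"],r["rot"]=p,q; return r
def ray(r,u,v):
    p,M=pose(r); K=r["intrinsics"]
    d=M@np.array([(u-K[0][2])/K[0][0],-(v-K[1][2])/K[1][1],-1]); return p,d
def onz(r,u,v,z):
    p,d=ray(r,u,v); return p+d*(z-p[2])/d[2]
def project(r,X):
    p,M=pose(r); K=r["intrinsics"]; c=M.T@(np.asarray(X)-p)
    return np.array([K[0][2]-K[0][0]*c[0]/c[2], K[1][2]+K[1][1]*c[1]/c[2]])
E
python3 - <<'E'
from h import *
for c in ("top","scene"):
    r=read_camera(c)
    for n in V+[v.replace("vial","block") for v in V]+["wood_rack","white_rack"]:
        p=place_of(c,n)[0]["position"]; z={"v":12,"b":8,"w":0}[n[0]]
        print(c,n,onz(r,p[1],p[0],z).round(1))
    m=regions_of(c,"white_rack")[0]["pixels"].astype(np.uint8)
    cs=max(cv2.findContours(m,0,1)[0],key=cv2.contourArea)
    b=cv2.boxPoints(cv2.minAreaRect(cs)); P=np.array([onz(r,*q,28) for q in b])
    print("white",P.round(1).tolist(),P.mean(0).round(1))
E
```

```text
top vial_ball [572.3 276.7  12. ]
top vial_bar [561.8 216.   12. ]
top vial_disc [537.  167.2  12. ]
top vial_dome [535.  121.2  12. ]
top block_ball [567.2 273.2   8. ]
top block_bar [559.4 220.2   8. ]
top block_disc [550.1 167.    8. ]
top block_dome [527.3 115.    8. ]
top wood_rack [548.4 192.1   0. ]
top white_rack [ 545.8 -178.     0. ]
white [[523.1, -63.8, 28.0], [586.7, -71.4, 28.0], [561.3, -293.9, 28.0], [497.9, -284.6, 28.0]] [ 542.2 -178.4   28. ]
scene vial_ball [571.5 272.8  12. ]
scene vial_bar [555.9 222.3  12. ]
scene vial_disc [542.8 160.3  12. ]
scene vial_dome [534.7 114.8  12. ]
scene block_ball [567.6 272.3   8. ]
scene block_bar [558.  227.5   8. ]
scene block_disc [542.9 167.2   8. ]
scene block_dome [527.5 108.3   8. ]
scene wood_rack [550.3 190.6   0. ]
scene white_rack [ 536.5 -177.3    0. ]
white [[499.4, -286.6, 28.0], [516.7, -59.5, 28.0], [591.9, -74.1, 28.0], [566.0, -290.9, 28.0]] [ 543.5 -177.8   28. ]
```

```bash
cat >> h.py <<'E'
def quat(a,s=1):
    # rack y axis = (sin a, cos a); closing line along rack x = (cos a,-sin a)
    y=s*np.array([np.cos(a),-np.sin(a),0]); z=np.array([0,0,-1.]); return R.from_matrix(np.c_[np.cross(y,z),y,z]).as_quat()
E
python3 - <<'E'
from h import *
for s in (1,-1):
    for a,P in((.242,[550,192,300]),(.242,[530,111,60]),(.114,[542,-178,300]),(.114,[515,-270,50])):
        q=solve_ik(P,quat(a,s)); print(s,P,None if q is None else np.round(q,2))
s=1 if solve_ik([550,192,300],quat(.242,1)) is not None else -1
for i,(P,a) in enumerate([([545,190,330],.242),([542,-178,330],.114)]):
    goto(P,quat(a,s)); r=wrist(); cv2.imwrite(f"pics/w{i}.png",r["frame"][:,:,::-1]); print(pose(r)[0])
    for n in (V+[v.replace("vial","block") for v in V]+["wood_rack"] if i==0 else ["white_rack"]):
        z={"v":12,"b":8,"w":0}[n[0]]
        print(n,[(x["position"],onz(r,*x["position"][::-1],z).round(1),x["score"]) for x in place_of("wrist",n)[:1]])
print(get_t())
E
```

```text
1 [550, 192, 300] [0.34 0.35 0.16 1.39 0.   2.15]
1 [530, 111, 60] [ 0.21  0.42 -0.39  0.77  0.    2.02]
1 [542, -178, 300] [-0.32  0.32  0.13  1.38  0.    1.37]
1 [515, -270, 50] [-0.48  0.49 -0.3   0.79  0.    1.2 ]
-1 [550, 192, 300] [ 0.34  0.35  0.16  1.39  0.   -0.99]
-1 [530, 111, 60] [ 0.21  0.42 -0.39  0.77  0.   -1.12]
-1 [542, -178, 300] [-0.32  0.32  0.13  1.38  0.   -1.77]
-1 [515, -270, 50] [-0.48  0.49 -0.3   0.79  0.   -1.94]
[560.10817446 254.91241085 472.31667517]
vial_ball [([120.5, 333.2], array([573.2, 273.2,  12. ]), 0.87)]
vial_bar [([166.1, 335.0], array([563.5, 224.4,  12. ]), 0.89)]
vial_disc [([223.6, 326.7], array([538.4, 161.6,  12. ]), 0.83)]
vial_dome [([263.5, 330.5], array([531.1, 112.3,  12. ]), 0.94)]
block_ball [([124.4, 329.2], array([567.9, 270.4,   8. ]), 0.75)]
block_bar [([172.6, 329.8], array([556. , 218.4,   8. ]), 0.92)]
block_disc [([221.6, 327.6], array([539.8, 162.9,   8. ]), 0.6)]
block_dome [([261.7, 325.1], array([525. , 114.9,   8. ]), 0.77)]
wood_rack []
[ 549.65564769 -111.74455169  472.55561266]
white_rack [([197.1, 323.7], array([ 540.2, -177. ,    0. ]), 0.6)]
7.1833
```

View pics/w0.png

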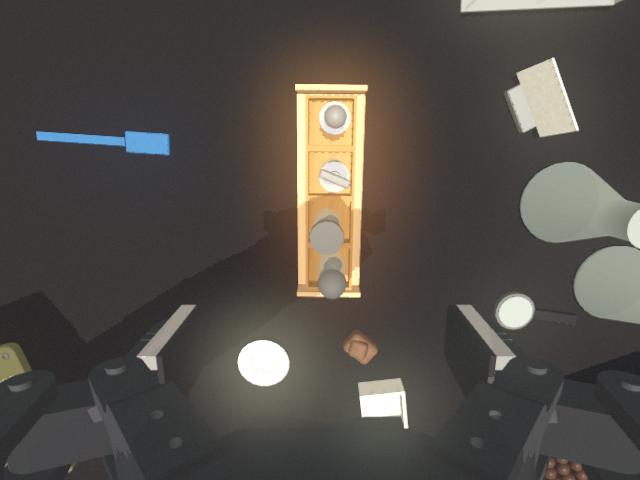

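View pics/w1.png

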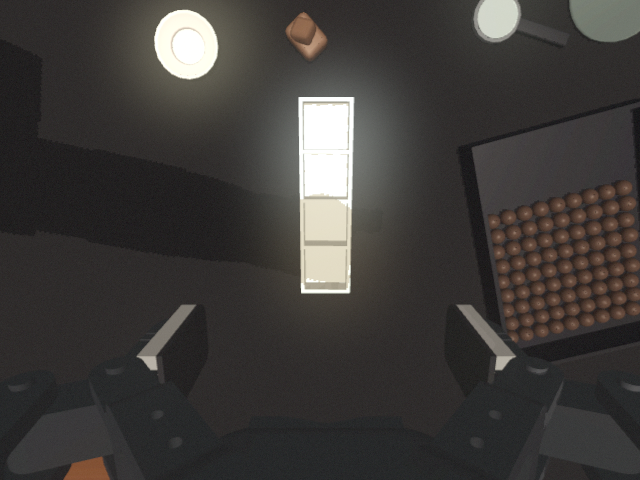

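The wrist views show the rack upright in the picture. The stoppers are at (335,116), (334,177), (327,237) and (332,283), and the white rim corners at (299,97), (354,97), (351,293), (302,293). I'll project these to known heights as a cross-check.

```bash
python3 - <<'E'
from h import *
goto([545,190,330],quat(.242,1)); r=wrist()
for n,u,v,z in [("ball",335,116,108),("bar",334.5,177,106),("disc",327,237.5,100),("dome",332,284,100),("c",297,94,38),("c",367,94,38),("c",360,292,38),("c",298,292,38)]:
    print(n,onz(r,u,v,z).round(1))
goto([542,-178,330],quat(.114,1)); r=wrist()
P=np.array([onz(r,u,v,30) for u,v in[(299,97),(354,97),(351,293),(302,293)]]); print(P.round(1),P.mean(0))
E
```

```text
ball [574.  270.8 108. ]
bar [561.1 219.3 106. ]
disc [540.4 164.2 100. ]
dome [533.8 116.5 100. ]
c [543.5 304.5  38. ]
c [613.5 287.2  38. ]
c [558.8  76.1  38. ]
c [488.2  93.6  38. ]
[[ 527.   -65.3   30. ]
 [ 584.5  -71.8   30. ]
 [ 559.9 -290.8   30. ]
 [ 501.7 -284.2   30. ]] [ 543.29197247 -178.01846496   30.        ]
```

```bash
cat >> h.py <<'E'
AW,AB=.242,.1123; C=np.array([543.2,-178.]); UP=215
VP=dict(ball=(573.5,271.8),bar=(562.3,220.5),disc=(539.7,163.2),dome=(532.6,115)); SLOT=dict(ball=-81,bar=-27,disc=27,dome=81)
def pick(n):
    x,y=VP[n]; gripper_to(1.0)
    goto([x,y,UP],quat(AW)); print(n,"down stop",movel([x,y,53],velocity=130,force_limit=8))
    gripper_to(0.0,grasp_force=35); print("gap",get_finger_gap(),get_grip_force())
    movel([x,y,UP],velocity=130); print("held",get_finger_gap(),get_grip_force(),get_t())
def place(n):
    x,y=C+SLOT[n]*np.array([np.sin(AB),np.cos(AB)])
    goto([x,y,UP],quat(AB)); movel([x,y,60],velocity=130)
    print("touch",movel([x,y,41],velocity=25,force_limit=3),get_tcp_pos(),get_wrist_force())
    gripper_to(0.75); movel([x,y,UP],velocity=150); print(get_t())
def snap(c,f):
    r=wrist() if c=="wrist" else read_camera(c); cv2.imwrite(f"pics/{f}.png",r["frame"][:,:,::-1]); return r
E
python3 - <<'E'
from h import *
pick("ball"); snap("scene","s1"); 
E
```

```text
ball down stop False
gap 0.3418553439692159 34.680068492889404
held 0.34150297010896213 34.51860308647156 15.3
```

View pics/s1.png

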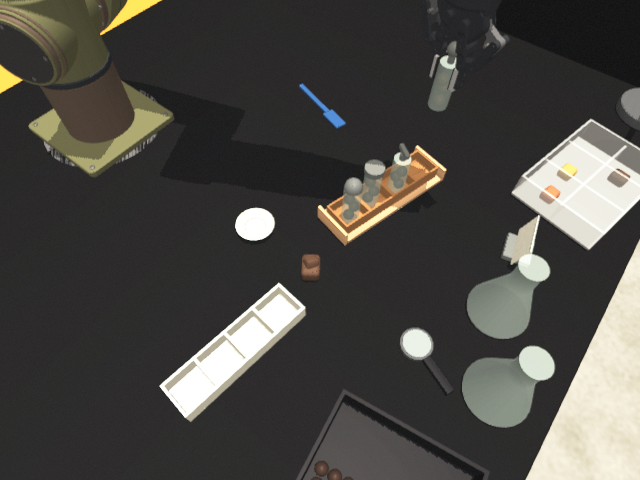

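The ball vial is held upright at about (443,85), and the others are undisturbed. I'll place it.

```bash
python3 - <<'E'
from h import *
place("ball"); snap("scene","s2")
E
```

```text
touch True [ 533.64173336 -258.38386781   45.02433557] [-0.18859073 -0.18672004  3.77968884]
20.925
```

View pics/s2.png

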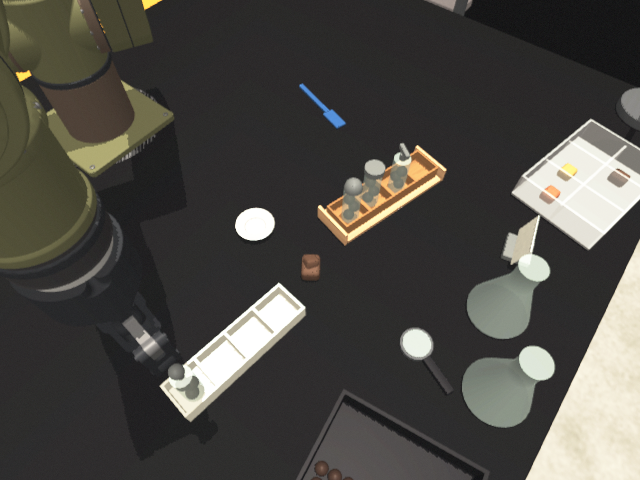

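The ball vial stands upright in the right-end pocket at about (188,385). Touch height was 45 mm, as predicted. I'll move the other three.

```bash
python3 - <<'E'
from h import *
for n in("bar","disc","dome"):
    pick(n)
    if not .3<get_finger_gap()<.4: print("BAD"); break
    place(n)
goto([400,0,300],quat(AB)); r=snap("scene","s3"); t=snap("top","t3")
for n in V:
    for c,q in(("scene",r),("top",t)):
        for p in place_of(c,n)[:1]:
            d=onz(q,*p["position"][::-1],4)[:2]-C; s,k=np.sin(AB),np.cos(AB)
            print(c,n,"x %.0f y %.0f"%(d[0]*k-d[1]*s,d[0]*s+d[1]*k))
E
```

```text
bar down stop False
gap 0.34421463997332585 34.374595284461975
held 0.3380920572366037 34.5458060503006 26.425
touch True [ 539.6814247  -204.72208816   45.08574708] [-0.39996454  0.78813001  4.1778815 ]
31.6417
disc down stop False
gap 0.3723482455285075 34.26413118839264
held 0.369685972341361 34.88597631454468 36.725
touch True [ 546.10709772 -151.17514216   45.38780876] [-0.60169559  0.01936357  3.39462294]
41.55
dome down stop False
gap 0.3434759907103896 34.44628056138754
held 0.33533528841480764 34.57409016788006 46.2917
touch True [551.89173889 -97.50142325  45.11255558] [-0.90449601 -0.33433282  4.56330339]
50.8
scene vial_ball x -3 y -79
top vial_ball x 3 y -79
scene vial_bar x -3 y -30
top vial_bar x 4 y -29
scene vial_disc x -4 y 28
top vial_disc x 4 y 32
scene vial_dome x 3 y 86
top vial_dome x 3 y 84
```

View pics/s3.png

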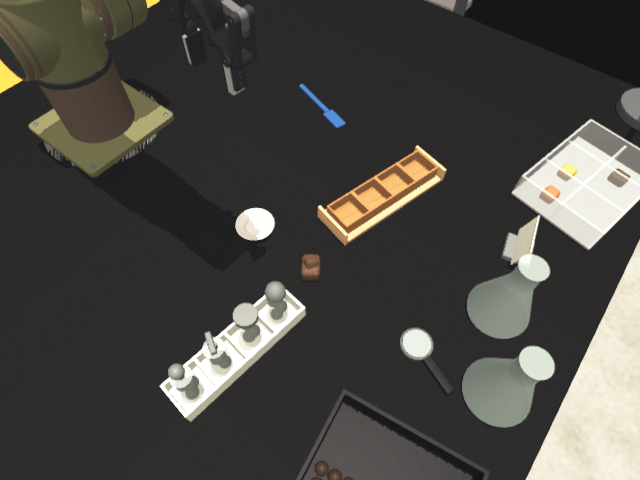

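View pics/t3.png

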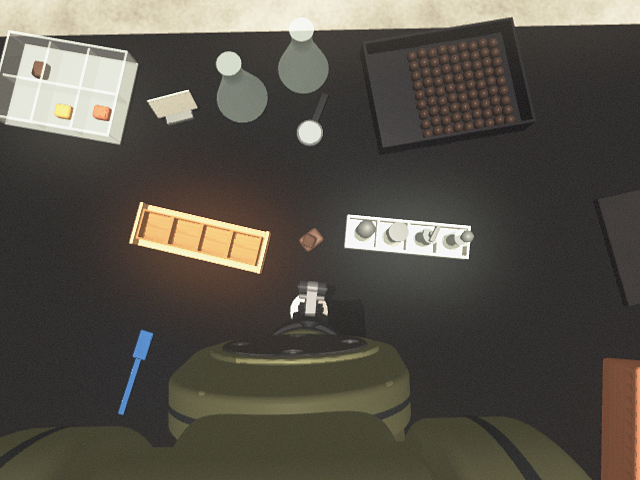

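All four vials stand upright and centred in their pockets. In the scene view, ball is at (188,385), bar (218,358), disc (250,333) and dome (277,308). The arm is clear.

```bash
python3 -c "
from plant import *
dwell(.5); print(job_done(), get_t())"
```

```text
the job is handed in; nothing more can be done
the job is handed in; nothing more can be done
```

All four vials are standing upright in the white rack in reverse order (ball at the right end, then bar, disc and dome), each measured within about 5 mm of its pocket centre, and the job was handed in at about 52 s; the simulator gave no verdict.

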